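Find the heavy side of a handwheel by feel and hold it down

TASK

This handwheel has a heavy spot hidden somewhere inside it, and its spindle drags too much for it to swing down by itself. Take the wheel by its crank handle, turn it at least once right round and feel where it is heavy, then bring the heavy side to the very bottom and finish still gripping the handle, holding the wheel still there; leave the collet, the ring gauge and the wooden case where they are.

Things in the scene. Friction and masses are not known exactly. Their poses are not given: they have to be found in the camera images.
- spindle (a point): Fixed point on the handwheel's level turning axis, 140 mm above the table, 60 mm out in front of the wheel's face, in the plane in which grip circles. Axes: z up; y along the turning axis, from the handle side towards wheel and stand; x level, in the wheel's plane. The wheel never tips: it only turns about this y axis.
- stand: Fixed cream cast stand that carries the wheel: foot 150 mm wide (x), from 40 to 210 mm behind the wheel's mid-plane (+y), with an upright post. Origin on the table under the wheel's middle, axes as spindle, which is at (0, -72, 140) mm. The wheel is a solid black disc, 160 mm across, 24 mm thick. Nothing stands in front of the wheel but its handle.
- grip (a point): Where to grip the crank handle: on the handle's axis, 60 mm out from the wheel's face, which leaves room for a gripper pointing straight down beside the wheel. The handle is a smooth steel cylinder, 24 mm in diameter, parallel to the turning axis; it ends 37 mm beyond this point. The point circles spindle at 60 mm radius.
- handle: The steel crank handle, 24 mm in diameter, 92 mm long: a sleeve that spins freely on its own pin, so it can be held fast from above with fingers pointing down all the way round while the wheel turns. Origin on the handle's axis in the wheel's mid-plane, 12 mm behind the wheel's face, 72 mm from grip.
- wheel (a joint): Angle of the wheel, rad, any number of turns. 0: handle straight above the axis; +pi/2: handle on the +x side of spindle; pi: below. It drags with a steady 0.20 N m both ways. All is balanced but for an unseen slug 45 mm from the axis, in a direction that differs each time. Its pull, at most 0.11 to 0.17 N m (1.9 to 2.8 N at the handle), never beats the drag: the wheel stays where left.
- collet: Bystander: loose stepped steel sleeve, 68 mm across, 85 mm tall, origin at the centre of its underside. Not to be moved.
- ring_gauge: Bystander: loose steel ring lying flat, 72 mm across, 24 mm tall, origin at the centre of its underside. Not to be moved.
- case: Bystander: loose closed wooden case, 200 x 70 x 43 mm, origin at the centre of its underside. Not to be moved.

How it is judged:
On the way, in this order (a step that is already met when the one before it is completed fails the run):
1. the gripped handle has been brought to about the opposite side of the circle from where it started (distance of grip from where it was at the start of the episode above 0.105 m and contact force between handle and the fingers above 0.5 N), for 0.02 s.
2. the handle has come round to where it started (distance of grip from where it was at the start of the episode below 0.03 m), for 0.02 s.
At the end, for the whole second after the job is handed in: The hidden heavy slug is below the axis within 0.35 rad (20 degrees) of straight down, the wheel stands still (under 0.1 rad/s), and the fingers still grip the crank handle with more than 2 N (x of slug_c0 in the frame of spindle between -0.0154 and 0.0154 m and z of slug_c0 in the frame of spindle below 0 m and contact force between handle and the fingers above 2 N and velocity of joint wheel between -0.1 and 0.1 rad/s); the arm keeps its last pose, push and grip.
It fails at once if a bystander (collet, ring gauge or case) was moved by more than 20 mm (distance of any of collet, ring_gauge, case from where it was at the start of the episode above 0.02 m).
It also fails if it takes over 61 s, if anything falls off the work surface, if the arm or the gripper's body presses on something with over 40 N, if the wrist force passes 120 N, or if a joint passes its speed limit or range.

ROBOT

A 7-joint arm with a two-finger parallel gripper is mounted at the origin on the work surface. World frame = base frame: x ahead of the robot, y to its left, z up, the work surface at z = 0. Lengths are in m, angles in rad, forces in N, time in s.
With the tool pointing down it reaches from about 0.4 to 0.9 m from the base axis. Payload 5.6 kg.
Tool frame: the origin (TCP) lies on the centre line of the jaws, within the pads' length; the fingertips stand 17 mm ahead of it and the grasp point (between the pads) lies 2 mm behind it; z points along the fingers, y is the line along which they close (so a half turn about z gives the same grasp; the last joint's range is limited). The gripper opens to 92 mm and grips with 3 to 60 N. Pads are 20 mm wide; open, the fingers measure 128 mm over their backs; the gripper's body (75 mm by 189 mm) begins 69 mm behind the grasp point.
Start: joints at [-1.199, 0.468, -0.012, 1.603, 0.006, 1.071, -0.056], TCP at [0.262, 0.595, 0.232] pointing down, gripper open.
Joint ranges: [-2.53, 2.53], [-0.31, 2.02], [-1.57, 1.55], [0.28, 2.44], [-1.29, 4.43], [0.15, 1.84], [-2.92, 2.92]. Speed limits (rad/s): [2.57, 2.57, 3.14, 3.14, 3.14, 3.14, 3.14].

INTERFACE

Orientations are given as a unit quaternion [x, y, z, w].
In Python, from cell import arm, eyes gives the robot as it stands.
- The arm moves only by the tool play_rows, never from a script. Its argument "plan" is text: rows parted by semicolons, each of 7 numbers parted by spaces: the turn, a rotation vector about the tool's x, y, z each as a share of 180 degrees, from -1 to 1, then the shift along the tool's x, y, z each as a share of 0.25 m, from -1 to 1, then the closure in counts, from 0 (fully open) to 255 (shut). A call has exactly 8 rows; each row is the pose to reach, as a shift and turn from the pose commanded when the call began, along the tool's axes at that moment, turning the shorter way round; what a row does not reach only later rows make up. A row lasts 1/8 s, in which the tool goes at most 62.5 mm and 10.7 degrees, less where a joint would pass 70% of its speed; a pose out of reach is approached as far as the arm can. A call with a number of a shift or a turn outside -1 to 1 is refused whole. A call with a gripper value outside its range is refused whole. The fingers move at their own pace and stop on an object; "newtons" is the grip in N (left out, the last holds). Time passes only in rows, so rows that repeat a pose let the fingers close, or fill a call up. It gives the time, the measured TCP pose, the force, the opening and the grip force at its end, in the units of the state.
- arm.read_state(): the state, without advancing time (a new reading comes with each control period).
- eyes.capture(name): name is "scene" or "side" or "wrist"; returns a dict with "pixels" (480x640x3 uint8, blue, green, red), "camera_matrix" (3x3 intrinsics, pixels), "D" ([k1, k2, p1, p2, k3] as OpenCV has them; the pictures are not rectified), "R" (3x3) and "t" (3): a world point X has camera coordinates R X + t. Camera axes: x right, y down, z forward; pixel columns grow to the right and rows downward; lengths in m; the calibration is good to about 2 mm. A picture is of the moment at which its call begins. There is no depth.
- arm.sign_off(): hands the job in; it is judged then, once.
The state is a dict: "time_s": time; "q": joint angles; "qd": joint speeds; "effort": joint torques, N m; "position": TCP position; "tool_rot": TCP orientation; "wrist_force": force on the tool from outside, world axes, zero at the start; "wrist_torque": the same for the moment, N m; "grip_width": opening from 0.0 (shut) to 1.0 (fully open); "grasp_force": force on a finger pad.
Only numpy, scipy, OpenCV 4.12 (cv2) and the standard library are available. Lean on these libraries where they do the work, as an engineer would, in place of code of your own. Each camera call takes 0.05 s, during which the arm holds its last target. There are 200 camera calls.

## Working session

There is one attempt and no reset: what is moved stays moved. The work goes in short steps, Python scripts to look and compute and a tool call to move; the robot and the scene stay as the last step left them, time stands still between calls to the robot, and variables do not carry over. Pictures are saved under pics/ and viewed, at most 10 in all, crops included, and the job is handed in when it is done.

Besides the shell and the picture viewer there is one more tool, called after "Call:" as name(argument=value, ...) on one line, values as JSON. play_rows: Moves the arm, as the interface text tells. Shift numbers are shares of 0.25 m and turn numbers shares of 180 degrees, none past 1 either way. Its arguments: {"type":"object","properties":{"plan":{"type":"string"},"newtons":{"type":"number"}},"required":["plan"]}

```bash
mkdir -p pics; ls; python3 - <<'E'
from cell import arm, eyes
import cv2, numpy as np
s=arm.read_state(); print({k:np.round(v,3).tolist() for k,v in s.items()})
ims=[]
for n in ("scene","side","wrist"):
    c=eyes.capture(n); np.savez(f"pics/{n}0.npz",**c); cv2.imwrite(f"pics/{n}0.png",c["pixels"])
    print(n,np.round(c["camera_matrix"],1).tolist(),np.round(c["D"],3),np.round(c["R"],3).tolist(),np.round(c["t"],3))
E
```

```text
pics
{'time_s': 0.0, 'q': [-1.199, 0.468, -0.012, 1.604, 0.006, 1.071, -0.056], 'qd': [0.0, 0.001, 0.001, -0.001, 0.0, 0.0, -0.001], 'effort': [0.0, -52.058, -0.012, -24.374, -0.057, 0.017, 0.0], 'position': [0.262, 0.594, 0.231], 'tool_rot': [0.206, 0.979, -0.001, -0.0], 'wrist_force': [0.575, 0.321, 0.502], 'wrist_torque': [0.005, 0.014, 0.017], 'grasp_force': 0.0, 'grip_width': 0.997}
scene [[543.5, 0.0, 321.4], [0.0, 543.5, 244.3], [0.0, 0.0, 1.0]] [-0.15  0.    0.    0.    0.  ] [[-0.445, 0.895, -0.002], [0.587, 0.29, -0.756], [-0.677, -0.338, -0.654]] [ 0.234 -0.23   1.41 ]
side [[462.2, 0.0, 320.3], [0.0, 462.2, 239.9], [0.0, 0.0, 1.0]] [-0.066  0.     0.     0.     0.   ] [[0.961, -0.277, -0.006], [-0.162, -0.545, -0.822], [0.224, 0.791, -0.569]] [-0.511  0.196  0.642]
wrist [[395.8, 0.0, 319.3], [0.0, 395.8, 248.4], [0.0, 0.0, 1.0]] [-0.028  0.     0.     0.     0.   ] [[0.403, 0.915, -0.001], [0.879, -0.387, 0.279], [0.255, -0.113, -0.96]] [-0.65  -0.032  0.391]
```

View pics/scene0.png

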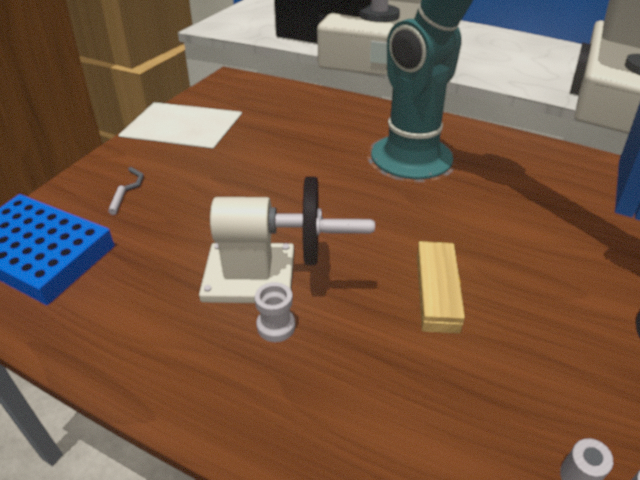

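View pics/side0.png

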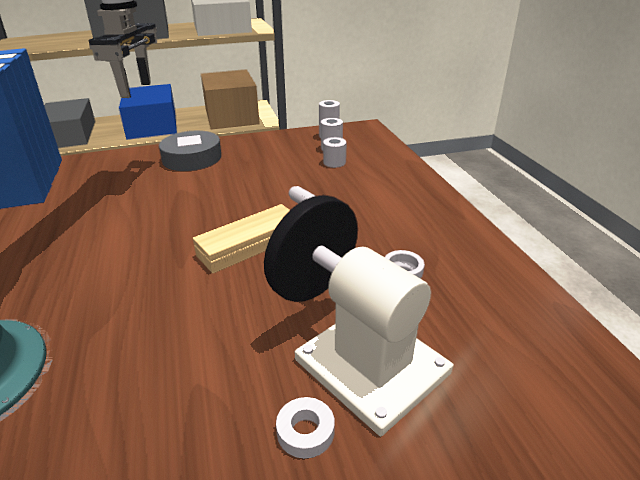

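The scene view shows the wheel edge-on at about (311,220), with the handle pointing right and its tip at (373,226). The foot corners are about (210,245), (293,243), (291,298) and (202,298). In the side view the wheel ellipse is centred near (312,248), the handle tip is near (297,193), and the foot corners are (297,355), (380,430) and (452,365). The ring gauge is at (305,427), behind the stand.

```bash
cat > h.py <<'E'
import numpy as np, cv2
def ray(c,p):
    u=cv2.undistortPoints(np.array([[p]],float),c["camera_matrix"],c["D"])[0,0]
    d=c["R"].T@np.array([u[0],u[1],1.]); return -c["R"].T@c["t"], d/np.linalg.norm(d)
def plane(c,p,z):
    o,d=ray(c,p); return o+d*(z-o[2])/d[2]
def tri(c1,p1,c2,p2):
    o1,d1=ray(c1,p1);o2,d2=ray(c2,p2)
    s=np.linalg.lstsq(np.c_[d1,-d2],o2-o1,rcond=None)[0]
    a,b=o1+s[0]*d1,o2+s[1]*d2; return (a+b)/2,np.linalg.norm(a-b)
def proj(c,X):
    return cv2.projectPoints(np.array([X],float),cv2.Rodrigues(c["R"])[0],c["t"],c["camera_matrix"],c["D"])[0].ravel()
E
python3 - <<'E'
from h import *
S=dict(np.load("pics/scene0.npz"));D=dict(np.load("pics/side0.npz"))
def mask(c,box,f):
    x0,y0,x1,y1=box; m=np.zeros((480,640),np.uint8); im=cv2.cvtColor(c["pixels"],cv2.COLOR_BGR2HSV).astype(int)
    m[y0:y1,x0:x1]=(f(im)[y0:y1,x0:x1]*255); 
    return max(cv2.findContours(m,cv2.RETR_EXTERNAL,cv2.CHAIN_APPROX_NONE)[0],key=cv2.contourArea)
blk=lambda i:(i[...,2]<60)&(i[...,1]<120)
w1=mask(S,(295,165,330,275),blk); w2=mask(D,(250,180,370,310),blk)
e2=cv2.fitEllipse(cv2.convexHull(w2)); e1=cv2.fitEllipse(cv2.convexHull(w1)); print("ell",e1,e2, tri(S,e1[0],D,e2[0]))
st=lambda i:(i[...,1]<70)&(i[...,2]>90)
h1=mask(S,(322,205,385,250),st); h2=mask(D,(280,175,320,205),st)
print("h1",cv2.minAreaRect(h1),"box",cv2.boundingRect(h1)); print("h2",cv2.minAreaRect(h2),cv2.boxPoints(cv2.minAreaRect(h2)).tolist(),cv2.boundingRect(h2))
for a in ((372,226),(370,226)): print("tip",tri(S,a,D,(297,193)))
cr=lambda i:(i[...,1]<90)&(i[...,2]>130)
f1=mask(S,(195,240,297,305),cr)
f2=mask(D,(290,320,460,440),cr)
for n,f in(("S",f1),("D",f2)):
    print(n,cv2.approxPolyDP(cv2.convexHull(f),4,True)[:,0].tolist())
for p in((210,245),(293,243),(291,298),(202,298)): print(p,[ (np.round(plane(S,p,z),3).tolist(),np.round(proj(D,plane(S,p,z))).tolist()) for z in(.012,)])
big=cv2.resize(S["pixels"][180:310,190:390],None,fx=4,fy=4)
big2=cv2.resize(D["pixels"][170:320,230:400],None,fx=4,fy=4)
cv2.imwrite("pics/zs.png",big);cv2.imwrite("pics/zd.png",big2)
E
```

```text
ell ((310.8721923828125, 219.90855407714844), (17.2745304107666, 104.10707092285156), 0.09370944648981094) ((310.21197509765625, 247.84397888183594), (80.75250244140625, 114.74085235595703), 33.4949951171875) (array([ 0.5107527 , -0.02773828,  0.14134766]), np.float64(0.002430699799516153))
h1 ((348.0, 224.5), (52.0, 15.0), 0.0) box (322, 217, 53, 16)
h2 ((300.3000183105469, 195.39999389648438), (25.043960571289062, 14.758048057556152), 26.56505012512207) [[285.8000183105469, 196.39999389648438], [292.3999938964844, 183.19998168945312], [314.8000183105469, 194.39999389648438], [308.2000427246094, 207.60000610351562]] (289, 186, 26, 17)
tip (array([0.51738249, 0.08896155, 0.16999417]), np.float64(0.006283887034755411))
tip (array([0.51774102, 0.08637715, 0.17041327]), np.float64(0.003841077665951953))
S [[211, 244], [292, 243], [290, 301], [200, 300]]
D [[453, 365], [450, 374], [379, 435], [296, 360], [294, 351], [336, 320], [420, 320]]
(210, 245) [([0.535, -0.255, 0.012], [381.0, 436.0])]
(293, 243) [([0.453, -0.103, 0.012], [287.0, 358.0])]
(291, 298) [([0.593, -0.031, 0.012], [362.0, 306.0])]
(202, 298) [([0.668, -0.18, 0.012], [449.0, 365.0])]
```

View pics/zs.png

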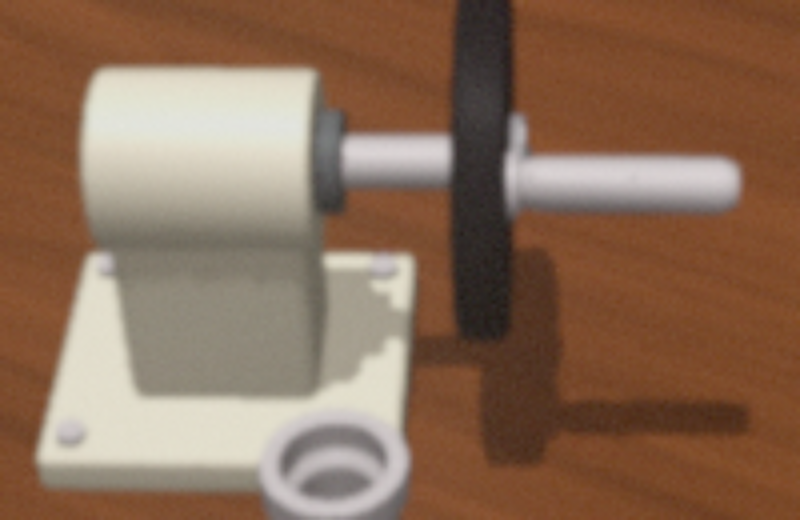

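View pics/zd.png

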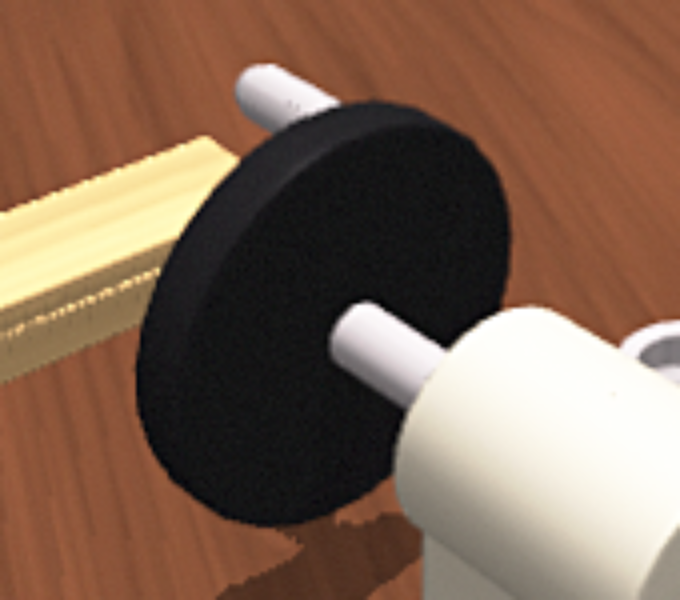

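The zoomed views agree with the masks. The wheel centre triangulates to z = 0.141 (expected 0.140), and the handle tip end is at scene (375,226) and side (294,191). Next I work out the frame and the first move.

```bash
cat >> h.py <<'E'
from scipy.spatial.transform import Rotation as Ro
a=np.deg2rad(-62.6); YS=np.array([np.cos(a),np.sin(a),0]); XS=np.array([YS[1],-YS[0],0]); W=np.array([.508,-.029,.140]); SP=W-.072*YS
def hit(c,p,off):  # ray with plane at spindle-frame y=off (from SP)
    o,d=ray(c,p); P=o+d*(((SP+off*YS-o)@YS)/(d@YS)); return P
def sp(P): return np.array([(P-SP)@XS,(P-SP)@YS,P[2]-.14])
def move(pos,rot,P,closing_sign=1):
    """shares for target P with tool down, tool y along +-XS"""
    R0=Ro.from_quat(rot); y=XS*closing_sign; z=np.array([0,0,-1.]); R1=Ro.from_matrix(np.c_[np.cross(y,z),y,z])
    return (R0.inv()*R1).as_rotvec()/np.pi, R0.inv().apply(P-pos)/.25
E
python3 - <<'E'
from h import *
S=dict(np.load("pics/scene0.npz"));D=dict(np.load("pics/side0.npz"))
print("SP",SP,"XS",XS,"YS",YS)
for c,p,o in((S,(375,226),-.037),(S,(322,226),.06),(D,(294,191),-.037),(D,(293,192),-.037)):
    q=sp(hit(c,p,o)); print(p,q.round(4),"r",np.hypot(q[0],q[2]).round(4),"ang",np.degrees(np.arctan2(q[0],q[2])).round(1))
print(tri(S,(375,226),D,(294,191)), sp(tri(S,(375,226),D,(294,191))[0]))
for th in(-60,-65):
  t=np.radians(th); G=SP+.06*(np.sin(t)*XS+np.cos(t)*np.array([0,0,1])); print(th,"grip",G)
G[2]=.27
for s in(1,-1): print(s,move(np.array([.262,.595,.232]),[0.206,.979,-.001,0],G,s))
E
```

```text
SP [0.47486562 0.03492271 0.14      ] XS [-0.88781539 -0.46019978  0.        ] YS [ 0.46019978 -0.88781539  0.        ]
(375, 226) [-0.053  -0.037   0.0249] r 0.0585 ang -64.8
(322, 226) [-0.4341  0.06    0.3342] r 0.5479 ang -52.4
(294, 191) [-0.0668 -0.037   0.0264] r 0.0718 ang -68.5
(293, 192) [-0.0646 -0.037   0.0254] r 0.0694 ang -68.6
(array([0.51454672, 0.09405338, 0.17065309]), np.float64(0.004254521072982958)) [-0.06244142 -0.03423589  0.03065309]
-60 grip [0.52099786 0.05883539 0.17      ]
-65 grip [0.52314366 0.05994767 0.1653571 ]
1 (array([-4.31816200e-04, -7.10212881e-04, -7.84252548e-01]), array([-1.81855171, -1.53806042, -0.14824283]))
-1 (array([-0.00055428,  0.000337  ,  0.21574705]), array([-1.81855171, -1.53806042, -0.14824283]))
```

Call:
play_rows(plan="0 0 0.054 -0.2 -0.17 -0.15 0; 0 0 0.108 -0.4 -0.34 -0.15 0; 0 0 0.162 -0.6 -0.51 -0.15 0; 0 0 0.216 -0.8 -0.68 -0.15 0; 0 0 0.216 -1 -0.85 -0.15 0; 0 0 0.216 -1 -0.9 -0.15 0; 0 0 0.216 -1 -0.9 -0.15 0; 0 0 0.216 -1 -0.9 -0.15 0")

```text
time_s: 1.15
position: [0.3997, 0.2891, 0.2691]
tool_rot: [0.519, 0.854, 0.0, -0.0]
wrist_force: [0.1, -0.1, 0.2]
grip_width: 1.001
grasp_force: 0.0
```

```bash
python3 - <<'E'
from h import *
from cell import arm
s=arm.read_state(); print(np.round(s["position"],3),np.round(s["tool_rot"],4),np.round(s["q"],2))
print(move(np.array(s["position"]),s["tool_rot"],np.array([.523,.060,.27]),-1), Ro.from_quat(s["tool_rot"]).as_matrix().round(3).tolist())
E
```

```text
[0.4   0.289 0.269] [ 5.195e-01  8.545e-01  3.000e-04 -2.000e-04] [-0.91  0.16  0.24  1.95 -0.04  1.04 -0.17]
(array([ 7.69811417e-05, -1.81498632e-04,  4.27969193e-05]), array([-1.04056509,  0.01590086, -0.00408321])) [[-0.46, 0.888, -0.0], [0.888, 0.46, 0.001], [0.001, 0.0, -1.0]]
```

Call:
play_rows(plan="0 0 0 -0.22 0 0 0; 0 0 0 -0.44 0.01 0 0; 0 0 0 -0.66 0.01 0 0; 0 0 0 -0.86 0.02 0 0; 0 0 0 -1 0.02 0 0; 0 0 0 -1 0.02 0 0; 0 0 0 -1 0.02 0 0; 0 0 0 -1 0.02 0 0")

```text
time_s: 2.15
position: [0.5189, 0.0705, 0.2689]
tool_rot: [0.518, 0.855, 0.0, -0.0]
wrist_force: [-0.7, 0.3, -0.2]
grip_width: 0.997
grasp_force: 0.0
```

```bash
python3 - <<'E'
from h import *
from cell import arm,eyes
s=arm.read_state(); print(np.round(s["position"],4),np.round(s["tool_rot"],4),np.round(s["q"],2))
c=eyes.capture("wrist"); np.savez("pics/w1.npz",**c); cv2.imwrite("pics/w1.png",c["pixels"]); print(-c["R"].T@c["t"],c["R"].round(3).tolist())
E
```

```text
[0.5189 0.0705 0.2689] [ 5.185e-01  8.551e-01  1.000e-04 -3.000e-04] [-0.57  0.22  0.43  1.89 -0.1   1.06  0.38]
[0.48272823 0.14053402 0.42220666] [[0.887, 0.462, 0.0], [0.444, -0.852, 0.278], [0.129, -0.246, -0.961]]
```

View pics/w1.png

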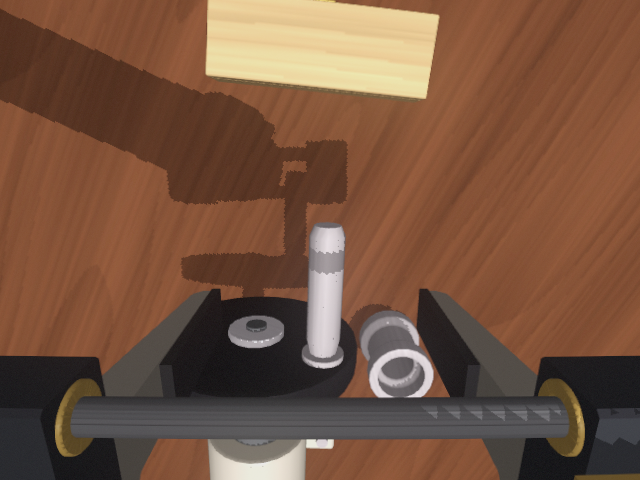

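The wrist view shows the handle between the open fingers. Its axis runs from the tip at (327,226) to the base flange at (322,358). The wheel hub is at (256,328), and the collet at (402,372) is low and behind on the right.

```bash
python3 - <<'E'
from h import *
c=dict(np.load("pics/w1.npz"))
print("tcp",sp(np.array([.5189,.0705,.2689])))
print("hub face",sp(plane(c,(256,327),.14)), "collet top",sp(plane(c,(402,372),.085)))
g=cv2.cvtColor(c["pixels"],cv2.COLOR_BGR2HSV).astype(int); m=(g[...,1]<60)&(g[...,2]>90)
for r in(240,265,290,315,340):
    x=np.where(m[r,295:355])[0]+295; mid=(x.min()+x.max())/2
    # width: depth along ray from 24mm dia
    dep=395.8*.024/(x.max()-x.min()+1)
    o,d=ray(c,(mid,r)); zc=c["R"][2]@d; P=o+d*dep/zc; print(r,x.min(),x.max(),"by width",sp(P).round(4),"z.165",sp(plane(c,(mid,r),.165)).round(4),"z.17",sp(plane(c,(mid,r),.17)).round(4))
E
```

```text
tcp [-0.05546707 -0.01132145  0.1289    ]
hub face [-0.00608387  0.05612345  0.        ] collet top [-0.13718357  0.13320486 -0.055     ]
240 309 344 by width [-0.0606 -0.0222  0.0272] z.165 [-0.0607 -0.0216  0.025 ] z.17 [-0.0606 -0.023   0.03  ]
265 308 343 by width [-0.06   -0.0062  0.0318] z.165 [-0.0601 -0.0039  0.025 ] z.17 [-0.06   -0.0056  0.03  ]
290 308 342 by width [-0.0598  0.0127  0.0294] z.165 [-0.0599  0.0145  0.025 ] z.17 [-0.0598  0.0124  0.03  ]
315 307 340 by width [-0.0589  0.0327  0.0269] z.165 [-0.0589  0.0336  0.025 ] z.17 [-0.0589  0.0312  0.03  ]
340 307 339 by width [-0.0587  0.0539  0.0242] z.165 [-0.0587  0.0535  0.025 ] z.17 [-0.0586  0.0507  0.03  ]
```

Call:
play_rows(plan="0 0 0.006 -0.03 0.018 0.1 0; 0 0 0.006 -0.036 0.018 0.2 0; 0 0 0.006 -0.036 0.018 0.3 0; 0 0 0.006 -0.036 0.018 0.38 0; 0 0 0.006 -0.036 0.018 0.42 0; 0 0 0.006 -0.036 0.018 0.42 255; 0 0 0.006 -0.036 0.018 0.42 255; 0 0 0.006 -0.036 0.018 0.42 255", newtons=35)

```text
time_s: 3.2
position: [0.528, 0.0627, 0.1649]
tool_rot: [0.528, 0.849, 0.001, 0.0]
wrist_force: [-0.7, 0.1, 0.0]
grip_width: 0.694
grasp_force: 0.0
```

Call:
play_rows(plan="0 0 0 0 0 0 255; 0 0 0 0 0 0 255; 0 0 0 0 0 0 255; 0 0 0 0 0 0 255; 0 0 0 0 0 0 255; 0 0 0 0 0 0 255; 0 0 0 0 0 0 255; 0 0 0 0 0 0 255")

```text
time_s: 4.2
position: [0.5277, 0.0626, 0.1641]
tool_rot: [0.528, 0.849, 0.0, 0.0]
wrist_force: [1.0, 0.4, -1.5]
grip_width: 0.255
grasp_force: 35.0
```

```bash
sed -i 's/-62.6/-63.5/; s/SP=W-.072\*YS/SP=np.array([.480,.0375,.14])/' h.py; python3 - <<'E'
from h import *
from cell import arm,eyes
s=arm.read_state(); print({k:np.round(s[k],4).tolist() for k in("time_s","position","tool_rot","q","wrist_force","wrist_torque","grip_width","grasp_force")}); print(sp(s["position"]))
R=Ro.from_quat(s["tool_rot"]).as_matrix(); print(R.round(4).tolist(), "XS in tool",R.T@XS)
E
```

```text
{'time_s': 4.2, 'position': [0.5277, 0.0626, 0.1641], 'tool_rot': [0.5279, 0.8493, 0.0002, 0.0002], 'q': [-0.5138, 0.3644, 0.4065, 1.9755, -0.1909, 0.8377, 0.4557], 'wrist_force': [0.9868, 0.4121, -1.4684], 'wrist_torque': [0.1055, -0.3268, -0.0711], 'grip_width': 0.2547, 'grasp_force': 34.9938}
[-0.05389335 -0.00117094  0.02414078]
[[-0.4426, 0.8967, 0.0004], [0.8967, 0.4426, 0.0001], [-0.0001, 0.0004, -1.0]] XS in tool [-3.99480466e-03 -9.99991923e-01 -4.42474927e-04]
```

Gripped with an opening of 23.4 mm, and radius 0.060 at −64.3°. Next is a table of the arc rows: 16 calls of 22.5° each.

```bash
cat > tab.py <<'E'
import sys,numpy as np
a,step,n=map(float,sys.argv[1:4]); r=.060
for k in range(int(n)):
    t0=np.radians(a+k*step); t=t0+np.radians(step)*np.arange(1,9)/8
    print(round(a+k*step,1),"; ".join(f"0 0 0 0 {y:.3f} {z:.3f} 255" for y,z in zip(-r*(np.sin(t)-np.sin(t0))/.25,-r*(np.cos(t)-np.cos(t0))/.25)))
E
python3 tab.py -64.3 22.5 16
```

```text
-64.3 0 0 0 0 -0.005 -0.010 255; 0 0 0 0 -0.011 -0.021 255; 0 0 0 0 -0.018 -0.031 255; 0 0 0 0 -0.024 -0.040 255; 0 0 0 0 -0.032 -0.049 255; 0 0 0 0 -0.040 -0.058 255; 0 0 0 0 -0.048 -0.067 255; 0 0 0 0 -0.056 -0.075 255
-41.8 0 0 0 0 -0.009 -0.008 255; 0 0 0 0 -0.018 -0.015 255; 0 0 0 0 -0.028 -0.022 255; 0 0 0 0 -0.038 -0.028 255; 0 0 0 0 -0.048 -0.034 255; 0 0 0 0 -0.059 -0.039 255; 0 0 0 0 -0.070 -0.043 255; 0 0 0 0 -0.081 -0.048 255
-19.3 0 0 0 0 -0.011 -0.004 255; 0 0 0 0 -0.023 -0.007 255; 0 0 0 0 -0.034 -0.009 255; 0 0 0 0 -0.046 -0.011 255; 0 0 0 0 -0.057 -0.012 255; 0 0 0 0 -0.069 -0.013 255; 0 0 0 0 -0.081 -0.013 255; 0 0 0 0 -0.093 -0.013 255
3.2 0 0 0 0 -0.012 0.001 255; 0 0 0 0 -0.023 0.002 255; 0 0 0 0 -0.035 0.005 255; 0 0 0 0 -0.046 0.007 255; 0 0 0 0 -0.058 0.010 255; 0 0 0 0 -0.069 0.014 255; 0 0 0 0 -0.080 0.019 255; 0 0 0 0 -0.091 0.023 255
25.7 0 0 0 0 -0.010 0.005 255; 0 0 0 0 -0.021 0.011 255; 0 0 0 0 -0.031 0.018 255; 0 0 0 0 -0.040 0.024 255; 0 0 0 0 -0.049 0.032 255; 0 0 0 0 -0.058 0.040 255; 0 0 0 0 -0.067 0.048 255; 0 0 0 0 -0.075 0.056 255
48.2 0 0 0 0 -
[... 1601 characters left out ...]
5; 0 0 0 0 0.067 -0.048 255; 0 0 0 0 0.075 -0.056 255
228.2 0 0 0 0 0.008 -0.009 255; 0 0 0 0 0.015 -0.018 255; 0 0 0 0 0.022 -0.028 255; 0 0 0 0 0.028 -0.038 255; 0 0 0 0 0.034 -0.048 255; 0 0 0 0 0.039 -0.059 255; 0 0 0 0 0.043 -0.070 255; 0 0 0 0 0.048 -0.081 255
250.7 0 0 0 0 0.004 -0.011 255; 0 0 0 0 0.007 -0.023 255; 0 0 0 0 0.009 -0.034 255; 0 0 0 0 0.011 -0.046 255; 0 0 0 0 0.012 -0.057 255; 0 0 0 0 0.013 -0.069 255; 0 0 0 0 0.013 -0.081 255; 0 0 0 0 0.013 -0.093 255
273.2 0 0 0 0 -0.001 -0.012 255; 0 0 0 0 -0.002 -0.023 255; 0 0 0 0 -0.005 -0.035 255; 0 0 0 0 -0.007 -0.046 255; 0 0 0 0 -0.010 -0.058 255; 0 0 0 0 -0.014 -0.069 255; 0 0 0 0 -0.019 -0.080 255; 0 0 0 0 -0.023 -0.091 255
```

Call:
play_rows(plan="0 0 0 0 -0.005 -0.010 255; 0 0 0 0 -0.011 -0.021 255; 0 0 0 0 -0.018 -0.031 255; 0 0 0 0 -0.024 -0.040 255; 0 0 0 0 -0.032 -0.049 255; 0 0 0 0 -0.040 -0.058 255; 0 0 0 0 -0.048 -0.067 255; 0 0 0 0 -0.056 -0.075 255")

```text
time_s: 5.2
position: [0.5137, 0.0559, 0.1823]
tool_rot: [0.528, 0.849, -0.001, -0.001]
wrist_force: [-3.1, -1.1, -7.8]
grip_width: 0.255
grasp_force: 35.0
```

```bash
cat > rec.py <<'E'
from h import *
from cell import arm
import json
s=arm.read_state(); p=sp(np.array(s["position"])); p[2]+=.002; f=np.array(s["wrist_force"]); t=np.arctan2(p[0],p[2])
fx,fy,fz=f@XS,f@YS,f[2]
# reading is force ON the tool; tangent (+theta) = (cos t,-sin t) in (x,z)
print(round(s["time_s"],2),"sp",p.round(4),"r",np.hypot(p[0],p[2]).round(4),"deg",np.degrees(t).round(1),"F xyz",np.round([fx,fy,fz],2),"tan",round(fx*np.cos(t)-fz*np.sin(t),2),"rad",round(fx*np.sin(t)+fz*np.cos(t),2),"qd",np.round(s["qd"],2).tolist())
open("log.txt","a").write(json.dumps([s["time_s"],*p,fx,fy,fz])+"\n")
E
python3 rec.py
```

```text
5.2 sp [-0.0383 -0.0014  0.0443] r 0.0586 deg -40.9 F xyz [ 3.27 -0.44 -7.78] tan -2.62 rad -8.02 qd [-0.01, -0.05, 0.01, 0.02, 0.02, 0.02, -0.01]
```

The radial force of 8 N means the centre estimate is about 3 mm too high. I'll shift the centre to (−1.5, −3) mm and track commanded positions.

```bash
cat > tab.py <<'E'
import sys,numpy as np
# cmd x z, centre x z, step deg, n calls, [rows]
x,z,cx,cz,step,n=map(float,sys.argv[1:7]); r=.060
t0=np.arctan2(x-cx,z-cz)
for k in range(int(n)):
    t=t0+np.radians(step)*(k+np.arange(1,9)/8)
    X=cx+r*np.sin(t);Z=cz+r*np.cos(t)
    Y=np.round(-(X-x)/.25,3);V=np.round(-(Z-z)/.25,3)
    print(np.degrees(t[-1]).round(1),"; ".join(f"0 0 0 0 {a:.3f} {b:.3f} 255" for a,b in zip(Y,V)))
    x-=.25*Y[-1]; z-=.25*V[-1]; print("   cmd",round(x,5),round(z,5))
E
python3 tab.py -.0399 .0449 -.0015 -.003 22.5 3
```

```text
-16.2 0 0 0 0 -0.013 -0.003 255; 0 0 0 0 -0.023 -0.009 255; 0 0 0 0 -0.033 -0.016 255; 0 0 0 0 -0.043 -0.021 255; 0 0 0 0 -0.053 -0.027 255; 0 0 0 0 -0.064 -0.031 255; 0 0 0 0 -0.075 -0.035 255; 0 0 0 0 -0.087 -0.039 255
   cmd -0.01815 0.05465
6.3 0 0 0 0 -0.011 -0.003 255; 0 0 0 0 -0.022 -0.005 255; 0 0 0 0 -0.034 -0.007 255; 0 0 0 0 -0.046 -0.008 255; 0 0 0 0 -0.058 -0.009 255; 0 0 0 0 -0.069 -0.009 255; 0 0 0 0 -0.081 -0.009 255; 0 0 0 0 -0.093 -0.008 255
   cmd 0.0051 0.05665
28.8 0 0 0 0 -0.012 0.002 255; 0 0 0 0 -0.023 0.004 255; 0 0 0 0 -0.035 0.006 255; 0 0 0 0 -0.046 0.010 255; 0 0 0 0 -0.057 0.014 255; 0 0 0 0 -0.068 0.018 255; 0 0 0 0 -0.079 0.023 255; 0 0 0 0 -0.089 0.028 255
   cmd 0.02735 0.04965
```

Call:
play_rows(plan="0 0 0 0 -0.013 -0.003 255; 0 0 0 0 -0.023 -0.009 255; 0 0 0 0 -0.033 -0.016 255; 0 0 0 0 -0.043 -0.021 255; 0 0 0 0 -0.053 -0.027 255; 0 0 0 0 -0.064 -0.031 255; 0 0 0 0 -0.075 -0.035 255; 0 0 0 0 -0.087 -0.039 255")

```text
time_s: 6.2
position: [0.495, 0.0469, 0.1925]
tool_rot: [0.528, 0.849, -0.0, -0.0]
wrist_force: [-2.0, 2.1, -9.1]
grip_width: 0.254
grasp_force: 35.0
```

```bash
python3 rec.py
```

```text
6.2 sp [-0.0176 -0.0017  0.0545] r 0.0573 deg -17.9 F xyz [ 0.88 -2.8  -9.08] tan -1.96 rad -8.91 qd [-0.0, -0.05, 0.01, 0.05, 0.02, 0.0, -0.0]
```

Call:
play_rows(plan="0 0 0 0 -0.011 -0.003 255; 0 0 0 0 -0.022 -0.005 255; 0 0 0 0 -0.034 -0.007 255; 0 0 0 0 -0.046 -0.008 255; 0 0 0 0 -0.058 -0.009 255; 0 0 0 0 -0.069 -0.009 255; 0 0 0 0 -0.081 -0.009 255; 0 0 0 0 -0.093 -0.008 255")

```text
time_s: 7.2
position: [0.4746, 0.0371, 0.1943]
tool_rot: [0.528, 0.849, 0.0, 0.0]
wrist_force: [1.0, 6.8, -15.3]
grip_width: 0.253
grasp_force: 35.0
```

```bash
python3 rec.py
```

```text
7.2 sp [ 0.005  -0.002   0.0563] r 0.0566 deg 5.1 F xyz [ -3.97  -5.64 -15.32] tan -2.59 rad -15.61 qd [0.0, -0.04, 0.01, 0.05, 0.02, -0.02, 0.0]
```

The radial force keeps growing, so the handle sits higher in the pads than I assumed. I'll lower the command 3 mm in place, with a small axial correction, to get the stiffness.

Call:
play_rows(plan="0 0 0 0.001 0 0.003 255; 0 0 0 0.002 0 0.006 255; 0 0 0 0.003 0 0.009 255; 0 0 0 0.004 0 0.012 255; 0 0 0 0.004 0 0.012 255; 0 0 0 0.004 0 0.012 255; 0 0 0 0.004 0 0.012 255; 0 0 0 0.004 0 0.012 255")

```text
time_s: 8.2
position: [0.4745, 0.037, 0.1936]
tool_rot: [0.528, 0.849, 0.001, 0.0]
wrist_force: [-8.8, 1.9, 7.2]
grip_width: 0.251
grasp_force: 35.0
```

```bash
python3 rec.py; python3 -c "
from cell import arm;print(arm.read_state()['wrist_torque'])"
```

```text
8.2 sp [ 0.0052 -0.002   0.0556] r 0.0558 deg 5.3 F xyz [ 7.06 -5.65  7.18] tan 6.37 rad 7.8 qd [0.0, -0.0, 0.0, 0.0, 0.0, 0.0, 0.0]
[ 0.49205279  1.71343168 -0.06397518]
```

```bash
cat > fit.py <<'E'
import numpy as np, json
from scipy.optimize import least_squares
L=np.array([[0,-.0539,-.0012,.0261,-1.,0,-1.5]]+[json.loads(l) for l in open("log.txt")])
def cen(kp=32e3,r=.06):
    def res(c):
        d=L[:,[1,3]]-c; n=np.linalg.norm(d,axis=1); F=(L[:,4]*d[:,0]+L[:,6]*d[:,1])/n
        return n-r+F/kp
    s=least_squares(res,[0,0]); return s.x,s.fun
if __name__=="__main__":
    c,e=cen(); print("centre",c.round(4),"res mm",(e*1e3).round(2)); d=L[:,[1,3]]-c; t=np.arctan2(d[:,0],d[:,1])
    T=L[:,4]*np.cos(t)-L[:,6]*np.sin(t); N=L[:,4]*np.sin(t)+L[:,6]*np.cos(t)
    for a in zip(L[:,0].round(1),np.degrees(t).round(1),T.round(2),N.round(1),L[:,5].round(1)): print(*a)
E
python3 fit.py
```

```text
centre [-0.0019 -0.0037] res mm [-0.03  0.03  0.03 -0.01 -0.03]
0.0 -60.2 -1.8 0.1 0.0
5.2 -37.2 -2.1 -8.2 -0.4
6.2 -15.1 -1.52 -9.0 -2.8
7.2 6.6 -2.19 -15.7 -5.6
8.2 6.8 6.17 8.0 -5.6
```

```bash
python3 tab.py .0051 .05365 -.0019 -.0047 22.5 4
```

```text
29.3 0 0 0 0 -0.012 -0.003 255; 0 0 0 0 -0.024 -0.001 255; 0 0 0 0 -0.035 0.002 255; 0 0 0 0 -0.047 0.005 255; 0 0 0 0 -0.058 0.009 255; 0 0 0 0 -0.069 0.014 255; 0 0 0 0 -0.079 0.019 255; 0 0 0 0 -0.090 0.024 255
   cmd 0.0276 0.04765
51.8 0 0 0 0 -0.010 0.006 255; 0 0 0 0 -0.020 0.013 255; 0 0 0 0 -0.029 0.020 255; 0 0 0 0 -0.038 0.027 255; 0 0 0 0 -0.047 0.035 255; 0 0 0 0 -0.055 0.043 255; 0 0 0 0 -0.063 0.052 255; 0 0 0 0 -0.071 0.061 255
   cmd 0.04535 0.0324
74.3 0 0 0 0 -0.007 0.010 255; 0 0 0 0 -0.013 0.019 255; 0 0 0 0 -0.019 0.029 255; 0 0 0 0 -0.025 0.040 255; 0 0 0 0 -0.030 0.050 255; 0 0 0 0 -0.035 0.061 255; 0 0 0 0 -0.039 0.072 255; 0 0 0 0 -0.042 0.084 255
   cmd 0.05585 0.0114
96.8 0 0 0 0 -0.003 0.011 255; 0 0 0 0 -0.005 0.023 255; 0 0 0 0 -0.007 0.034 255; 0 0 0 0 -0.008 0.046 255; 0 0 0 0 -0.009 0.058 255; 0 0 0 0 -0.009 0.069 255; 0 0 0 0 -0.008 0.081 255; 0 0 0 0 -0.007 0.093 255
   cmd 0.0576 -0.01185
```

Call:
play_rows(plan="0 0 0 0 -0.012 -0.003 255; 0 0 0 0 -0.024 -0.001 255; 0 0 0 0 -0.035 0.002 255; 0 0 0 0 -0.047 0.005 255; 0 0 0 0.001 -0.058 0.009 255; 0 0 0 0.001 -0.069 0.014 255; 0 0 0 0.002 -0.079 0.019 255; 0 0 0 0.002 -0.090 0.024 255")

```text
time_s: 9.2
position: [0.4539, 0.0272, 0.1861]
tool_rot: [0.528, 0.849, 0.0, 0.0]
wrist_force: [-2.2, 2.3, 4.1]
grip_width: 0.252
grasp_force: 35.0
```

```bash
python3 rec.py
```

```text
9.2 sp [ 0.028  -0.0025  0.0481] r 0.0557 deg 30.2 F xyz [ 0.91 -3.02  4.05] tan -1.26 rad 3.96 qd [0.01, -0.02, 0.0, 0.06, 0.0, -0.04, 0.01]
```

Call:
play_rows(plan="0 0 0 0 -0.010 0.006 255; 0 0 0 0 -0.020 0.013 255; 0 0 0 0 -0.029 0.020 255; 0 0 0 0 -0.038 0.027 255; 0 0 0 0.001 -0.047 0.035 255; 0 0 0 0.001 -0.055 0.043 255; 0 0 0 0.001 -0.063 0.052 255; 0 0 0 0.001 -0.071 0.061 255")

```text
time_s: 10.2
position: [0.4376, 0.0195, 0.1701]
tool_rot: [0.528, 0.849, -0.0, 0.0]
wrist_force: [-4.0, -1.2, 3.5]
grip_width: 0.248
grasp_force: 35.0
```

```bash
python3 rec.py;python3 fit.py
```

```text
10.2 sp [ 0.046  -0.0028  0.0321] r 0.0561 deg 55.0 F xyz [ 4.13 -0.68  3.49] tan -0.49 rad 5.39 qd [0.01, 0.01, -0.0, 0.04, -0.01, -0.06, 0.02]
centre [-0.0019 -0.0038] res mm [-0.05  0.02  0.03  0.01 -0.01 -0.01 -0.02]
0.0 -60.1 -1.8 0.1 0.0
5.2 -37.1 -2.09 -8.2 -0.4
6.2 -15.1 -1.52 -9.0 -2.8
7.2 6.6 -2.18 -15.7 -5.6
8.2 6.8 6.16 8.0 -5.6
9.2 30.0 -1.24 4.0 -3.0
10.2 53.1 -0.32 5.4 -0.7
```

```bash
python3 tab.py .04535 .0324 -.0017 -.0045 22.5 4
```

```text
74.4 0 0 0 0 -0.008 0.009 255; 0 0 0 0 -0.014 0.019 255; 0 0 0 0 -0.020 0.029 255; 0 0 0 0 -0.026 0.039 255; 0 0 0 0 -0.031 0.050 255; 0 0 0 0 -0.036 0.061 255; 0 0 0 0 -0.040 0.072 255; 0 0 0 0 -0.043 0.083 255
   cmd 0.0561 0.01165
96.9 0 0 0 0 -0.003 0.011 255; 0 0 0 0 -0.005 0.023 255; 0 0 0 0 -0.007 0.035 255; 0 0 0 0 -0.008 0.046 255; 0 0 0 0 -0.009 0.058 255; 0 0 0 0 -0.009 0.070 255; 0 0 0 0 -0.008 0.082 255; 0 0 0 0 -0.007 0.093 255
   cmd 0.05785 -0.0116
119.4 0 0 0 0 0.002 0.012 255; 0 0 0 0 0.004 0.024 255; 0 0 0 0 0.007 0.035 255; 0 0 0 0 0.010 0.046 255; 0 0 0 0 0.014 0.057 255; 0 0 0 0 0.019 0.068 255; 0 0 0 0 0.024 0.079 255; 0 0 0 0 0.029 0.089 255
   cmd 0.0506 -0.03385
141.9 0 0 0 0 0.006 0.011 255; 0 0 0 0 0.013 0.020 255; 0 0 0 0 0.020 0.030 255; 0 0 0 0 0.027 0.039 255; 0 0 0 0 0.035 0.048 255; 0 0 0 0 0.043 0.056 255; 0 0 0 0 0.052 0.064 255; 0 0 0 0 0.061 0.071 255
   cmd 0.03535 -0.0516
```

Call:
play_rows(plan="0 0 0 0 -0.008 0.009 255; 0 0 0 0 -0.014 0.019 255; 0 0 0 0 -0.020 0.029 255; 0 0 0 0 -0.026 0.039 255; 0 0 0 0 -0.031 0.050 255; 0 0 0 0.001 -0.036 0.061 255; 0 0 0 0.001 -0.040 0.072 255; 0 0 0 0.001 -0.043 0.083 255")

```text
time_s: 11.2
position: [0.4285, 0.0153, 0.1495]
tool_rot: [0.528, 0.849, 0.0, 0.001]
wrist_force: [-0.0, -5.4, 2.4]
grip_width: 0.249
grasp_force: 35.0
```

```bash
python3 rec.py
```

```text
11.2 sp [ 0.056  -0.0031  0.0115] r 0.0572 deg 78.4 F xyz [2.45 4.86 2.42] tan -1.88 rad 2.89 qd [0.02, 0.03, -0.01, 0.03, -0.03, -0.06, 0.03]
```

Call:
play_rows(plan="0 0 0 0 -0.003 0.011 255; 0 0 0 0 -0.005 0.023 255; 0 0 0 0 -0.007 0.035 255; 0 0 0 0 -0.008 0.046 255; 0 0 0 0 -0.009 0.058 255; 0 0 0 0 -0.009 0.070 255; 0 0 0 0 -0.008 0.082 255; 0 0 0 0 -0.007 0.093 255")

```text
time_s: 12.2
position: [0.4271, 0.0146, 0.1263]
tool_rot: [0.528, 0.849, 0.0, 0.001]
wrist_force: [0.6, -5.2, 1.7]
grip_width: 0.251
grasp_force: 35.0
```

```bash
python3 rec.py
```

```text
12.2 sp [ 0.0575 -0.0031 -0.0117] r 0.0587 deg 101.5 F xyz [1.78 4.96 1.66] tan -1.98 rad 1.41 qd [0.02, 0.05, -0.02, 0.01, -0.04, -0.05, 0.03]
```

Call:
play_rows(plan="0 0 0 0 0.002 0.012 255; 0 0 0 0 0.004 0.024 255; 0 0 0 0 0.007 0.035 255; 0 0 0 0 0.010 0.046 255; 0 0 0 0 0.014 0.057 255; 0 0 0 0 0.019 0.068 255; 0 0 0 0 0.024 0.079 255; 0 0 0 0 0.029 0.089 255")

```text
time_s: 13.2
position: [0.4339, 0.0178, 0.1042]
tool_rot: [0.528, 0.849, 0.0, 0.001]
wrist_force: [1.7, -4.8, 3.0]
grip_width: 0.252
grasp_force: 35.0
```

```bash
python3 rec.py;python3 fit.py
```

```text
13.2 sp [ 0.05   -0.003  -0.0338] r 0.0604 deg 124.1 F xyz [0.57 5.06 2.98] tan -2.79 rad -1.2 qd [0.02, 0.05, -0.02, -0.01, -0.04, -0.04, 0.02]
centre [-0.0019 -0.0038] res mm [-0.05  0.02  0.03  0.   -0.02 -0.01 -0.02  0.01  0.01 -0.02]
0.0 -60.1 -1.8 0.1 0.0
5.2 -37.1 -2.09 -8.2 -0.4
6.2 -15.1 -1.52 -9.0 -2.8
7.2 6.6 -2.18 -15.7 -5.6
8.2 6.8 6.16 8.0 -5.6
9.2 30.0 -1.24 4.0 -3.0
10.2 53.1 -0.32 5.4 -0.7
11.2 75.2 -1.72 3.0 4.9
12.2 97.6 -1.88 1.5 5.0
13.2 120.1 -2.87 -1.0 5.1
```

Call:
play_rows(plan="0 0 0 0 0.006 0.011 255; 0 0 0 0 0.013 0.020 255; 0 0 0 -0.001 0.020 0.030 255; 0 0 0 -0.001 0.027 0.039 255; 0 0 0 -0.001 0.035 0.048 255; 0 0 0 -0.002 0.043 0.056 255; 0 0 0 -0.002 0.052 0.064 255; 0 0 0 -0.002 0.061 0.071 255")

```text
time_s: 14.2
position: [0.4477, 0.0245, 0.0865]
tool_rot: [0.528, 0.849, 0.001, 0.001]
wrist_force: [1.2, -5.6, 6.1]
grip_width: 0.251
grasp_force: 35.0
```

```bash
python3 rec.py;python3 tab.py .03535 -.0516 -.0018 -.0045 22.5 7
```

```text
14.2 sp [ 0.0347 -0.0028 -0.0515] r 0.0621 deg 146.0 F xyz [1.47 5.54 6.07] tan -4.62 rad -4.21 qd [0.01, 0.05, -0.02, -0.03, -0.03, -0.02, 0.01]
164.2 0 0 0 0 0.009 0.007 255; 0 0 0 0 0.019 0.014 255; 0 0 0 0 0.029 0.020 255; 0 0 0 0 0.040 0.025 255; 0 0 0 0 0.050 0.031 255; 0 0 0 0 0.061 0.035 255; 0 0 0 0 0.072 0.039 255; 0 0 0 0 0.083 0.043 255
   cmd 0.0146 -0.06235
186.7 0 0 0 0 0.012 0.002 255; 0 0 0 0 0.023 0.005 255; 0 0 0 0 0.035 0.007 255; 0 0 0 0 0.047 0.008 255; 0 0 0 0 0.058 0.008 255; 0 0 0 0 0.070 0.009 255; 0 0 0 0 0.082 0.008 255; 0 0 0 0 0.094 0.007 255
   cmd -0.0089 -0.0641
209.2 0 0 0 0 0.011 -0.002 255; 0 0 0 0 0.023 -0.004 255; 0 0 0 0 0.034 -0.007 255; 0 0 0 0 0.046 -0.010 255; 0 0 0 0 0.057 -0.014 255; 0 0 0 0 0.068 -0.018 255; 0 0 0 0 0.078 -0.023 255; 0 0 0 0 0.089 -0.029 255
   cmd -0.03115 -0.05685
231.7 0 0 0 0 0.010 -0.006 255; 0 0 0 0 0.020 -0.012 255; 0 0 0 0 0.029 -0.019 255; 0 0 0 0 0.038 -0.027 255; 0 0 0 0 0.047 -0.035 255; 0 0 0 0 0.056 -0.043 255; 0 0 0 0 0.064 -0.052 255; 0 0 0 0 0.071 -0.061 255
   cmd -0.0489 -0.0416
254.2 0 0 0 0 0.007 -0.009 255; 0 0 0 0 0.014 -0.019 255; 0 0 0 0 0.020 -0.029 255; 0 0 0 0 0.025 -0.039 255; 0 0 0 0 0.031 -0.050 255; 0 0 0 0 0.035 -0.061 255; 0 0 0 0 0.039 -0.072 255; 0 0 0 0 0.043 -0.083 255
   cmd -0.05965 -0.02085
276.7 0 0 0 0 0.002 -0.012 255; 0 0 0 0 0.005 -0.023 255; 0 0 0 0 0.007 -0.035 255; 0 0 0 0 0.008 -0.047 255; 0 0 0 0 0.008 -0.058 255; 0 0 0 0 0.009 -0.070 255; 0 0 0 0 0.008 -0.082 255; 0 0 0 0 0.007 -0.094 255
   cmd -0.0614 0.00265
299.2 0 0 0 0 -0.002 -0.011 255; 0 0 0 0 -0.004 -0.023 255; 0 0 0 0 -0.007 -0.034 255; 0 0 0 0 -0.010 -0.046 255; 0 0 0 0 -0.014 -0.057 255; 0 0 0 0 -0.018 -0.068 255; 0 0 0 0 -0.023 -0.078 255; 0 0 0 0 -0.029 -0.089 255
   cmd -0.05415 0.0249
```

Call:
play_rows(plan="0 0 0 0 0.009 0.007 255; 0 0 0 0 0.019 0.014 255; 0 0 0 -0.001 0.029 0.020 255; 0 0 0 -0.001 0.040 0.025 255; 0 0 0 -0.001 0.050 0.031 255; 0 0 0 -0.002 0.061 0.035 255; 0 0 0 -0.002 0.072 0.039 255; 0 0 0 -0.002 0.083 0.043 255")

```text
time_s: 15.2
position: [0.4662, 0.0333, 0.0761]
tool_rot: [0.528, 0.849, 0.0, 0.0]
wrist_force: [-0.1, -3.6, 11.4]
grip_width: 0.248
grasp_force: 35.0
```

```bash
python3 rec.py
```

```text
15.2 sp [ 0.0142 -0.0024 -0.0619] r 0.0635 deg 167.1 F xyz [ 1.72  3.15 11.37] tan -4.22 rad -10.7 qd [-0.0, 0.04, -0.01, -0.05, -0.02, 0.0, -0.0]
```

Call:
play_rows(plan="0 0 0 0 0.012 0.002 255; 0 0 0 0 0.023 0.005 255; 0 0 0 -0.001 0.035 0.007 255; 0 0 0 -0.001 0.047 0.008 255; 0 0 0 -0.001 0.058 0.008 255; 0 0 0 -0.002 0.070 0.009 255; 0 0 0 -0.002 0.082 0.008 255; 0 0 0 -0.002 0.094 0.007 255")

```text
time_s: 16.2
position: [0.4855, 0.0425, 0.074]
tool_rot: [0.528, 0.849, -0.001, -0.001]
wrist_force: [-4.5, -6.3, 13.3]
grip_width: 0.254
grasp_force: 35.0
```

```bash
python3 rec.py
```

```text
16.2 sp [-0.0072 -0.002  -0.064 ] r 0.0644 deg -173.6 F xyz [ 6.83  3.65 13.28] tan -5.31 rad -13.96 qd [-0.01, 0.03, -0.0, -0.05, 0.0, 0.03, -0.02]
```

Call:
play_rows(plan="0 0 0 0 0.011 -0.002 255; 0 0 0 0 0.023 -0.004 255; 0 0 0 -0.001 0.034 -0.007 255; 0 0 0 -0.001 0.046 -0.010 255; 0 0 0 -0.001 0.057 -0.014 255; 0 0 0 -0.001 0.068 -0.018 255; 0 0 0 -0.001 0.078 -0.023 255; 0 0 0 -0.001 0.089 -0.029 255")

```text
time_s: 17.2
position: [0.5034, 0.0511, 0.0797]
tool_rot: [0.528, 0.849, -0.003, -0.003]
wrist_force: [-4.4, -8.4, 1.1]
grip_width: 0.251
grasp_force: 35.0
```

```bash
python3 rec.py; python3 fit.py
```

```text
17.2 sp [-0.027  -0.0017 -0.0583] r 0.0643 deg -155.1 F xyz [7.66 5.59 1.08] tan -6.5 rad -4.2 qd [-0.02, 0.01, 0.01, -0.05, 0.01, 0.04, -0.02]
centre [-0.0019 -0.0038] res mm [-0.04  0.03  0.03  0.   -0.01 -0.01 -0.03  0.    0.   -0.03  0.03  0.03
  0.01 -0.05]
0.0 -60.1 -1.8 0.1 0.0
5.2 -37.2 -2.09 -8.2 -0.4
6.2 -15.1 -1.52 -9.0 -2.8
7.2 6.6 -2.18 -15.7 -5.6
8.2 6.8 6.16 8.0 -5.6
9.2 30.0 -1.24 4.0 -3.0
10.2 53.1 -0.31 5.4 -0.7
11.2 75.2 -1.72 3.0 4.9
12.2 97.6 -1.88 1.5 5.0
13.2 120.1 -2.87 -1.0 5.1
14.2 142.5 -4.87 -3.9 5.5
15.2 164.5 -4.69 -10.5 3.2
16.2 -175.0 -5.64 -13.8 3.6
17.2 -155.3 -6.51 -4.2 5.6
```

Call:
play_rows(plan="0 0 0 0 0.010 -0.006 255; 0 0 0 0 0.020 -0.012 255; 0 0 0 -0.001 0.029 -0.019 255; 0 0 0 -0.001 0.038 -0.027 255; 0 0 0 -0.001 0.047 -0.035 255; 0 0 0 -0.002 0.056 -0.043 255; 0 0 0 -0.002 0.064 -0.052 255; 0 0 0 -0.002 0.071 -0.061 255")

```text
time_s: 18.2
position: [0.5214, 0.0597, 0.0949]
tool_rot: [0.528, 0.849, -0.001, -0.001]
wrist_force: [1.0, -4.0, -6.9]
grip_width: 0.252
grasp_force: 35.0
```

```bash
python3 rec.py
```

```text
18.2 sp [-0.047  -0.0014 -0.0431] r 0.0638 deg -132.5 F xyz [ 0.87  4.09 -6.92] tan -5.69 rad 4.03 qd [-0.02, -0.02, 0.01, -0.05, 0.01, 0.05, -0.02]
```

Call:
play_rows(plan="0 0 0 0 0.007 -0.009 255; 0 0 0 0 0.014 -0.019 255; 0 0 0 -0.001 0.020 -0.029 255; 0 0 0 -0.001 0.025 -0.039 255; 0 0 0 -0.001 0.031 -0.050 255; 0 0 0 -0.001 0.035 -0.061 255; 0 0 0 -0.001 0.039 -0.072 255; 0 0 0 -0.001 0.043 -0.083 255")

```text
time_s: 19.2
position: [0.5327, 0.065, 0.1173]
tool_rot: [0.528, 0.849, 0.0, -0.0]
wrist_force: [-1.2, -0.5, -5.1]
grip_width: 0.247
grasp_force: 35.0
```

```bash
python3 rec.py; python3 fit.py | head -1
```

```text
19.2 sp [-0.0595 -0.0011 -0.0207] r 0.063 deg -109.2 F xyz [ 1.32 -0.05 -5.1 ] tan -5.25 rad 0.43 qd [-0.01, -0.02, 0.01, -0.03, 0.02, 0.05, -0.02]
centre [-0.0019 -0.0038] res mm [-0.04  0.03  0.03  0.   -0.02 -0.01 -0.02  0.    0.01 -0.03  0.03  0.03
```

Call:
play_rows(plan="0 0 0 0 0.002 -0.012 255; 0 0 0 0 0.005 -0.023 255; 0 0 0 0 0.007 -0.035 255; 0 0 0 0 0.008 -0.047 255; 0 0 0 0 0.008 -0.058 255; 0 0 0 0 0.009 -0.070 255; 0 0 0 0 0.008 -0.082 255; 0 0 0 0 0.007 -0.094 255")

```text
time_s: 20.2
position: [0.5346, 0.0658, 0.1409]
tool_rot: [0.528, 0.849, 0.0, 0.0]
wrist_force: [-1.4, 3.6, -3.6]
grip_width: 0.252
grasp_force: 35.0
```

```bash
python3 rec.py; python3 fit.py
```

```text
20.2 sp [-0.0615 -0.001   0.0029] r 0.0616 deg -87.3 F xyz [-0.32 -3.81 -3.59] tan -3.6 rad 0.15 qd [-0.01, -0.04, 0.01, -0.01, 0.02, 0.05, -0.02]
centre [-0.0019 -0.0038] res mm [-0.04  0.03  0.03  0.   -0.02 -0.01 -0.03  0.    0.   -0.03  0.03  0.03
  0.01 -0.05 -0.03  0.04 -0.01]
0.0 -60.1 -1.8 0.1 0.0
5.2 -37.2 -2.09 -8.2 -0.4
6.2 -15.1 -1.52 -9.0 -2.8
7.2 6.6 -2.18 -15.7 -5.6
8.2 6.8 6.16 8.0 -5.6
9.2 30.0 -1.24 4.0 -3.0
10.2 53.1 -0.31 5.4 -0.7
11.2 75.2 -1.72 3.0 4.9
12.2 97.6 -1.88 1.5 5.0
13.2 120.1 -2.87 -1.0 5.1
14.2 142.5 -4.87 -3.9 5.5
15.2 164.5 -4.69 -10.5 3.2
16.2 -175.0 -5.64 -13.8 3.6
17.2 -155.3 -6.51 -4.2 5.6
18.2 -131.1 -5.78 3.9 4.1
19.2 -106.4 -5.26 0.2 -0.0
20.2 -83.6 -3.6 -0.1 -3.8
```

Call:
play_rows(plan="0 0 0 0 -0.002 -0.011 255; 0 0 0 0 -0.004 -0.023 255; 0 0 0 0.001 -0.007 -0.034 255; 0 0 0 0.001 -0.010 -0.046 255; 0 0 0 0.001 -0.014 -0.057 255; 0 0 0 0.001 -0.018 -0.068 255; 0 0 0 0.001 -0.023 -0.078 255; 0 0 0 0.001 -0.029 -0.089 255")

```text
time_s: 21.2
position: [0.5282, 0.0627, 0.1633]
tool_rot: [0.528, 0.849, 0.001, 0.0]
wrist_force: [0.2, 5.1, -3.8]
grip_width: 0.25
grasp_force: 35.0
```

```bash
python3 rec.py; cat >> fit.py <<'E'
    k=np.ones(len(t),bool); k[[0,4]]=False; dirn=np.where(L[:,0]<21.5,1,-1)
    for sel in (k,k&(abs(N)<9)):
        A=np.c_[-dirn,np.sin(t),np.cos(t)][sel]; b=np.linalg.lstsq(A,T[sel],rcond=None)[0]; e=T[sel]-A@b
        phi=np.arctan2(b[2],b[1]); print("drag",b[0].round(2),"amp",np.hypot(b[1],b[2]).round(2),"rms",e.std().round(2),"theta for slug down",np.degrees(np.pi-phi).round(1))
E
python3 fit.py; python3 tab.py -.05415 .0249 -.0018 -.0042 -22.5 8
```

```text
21.2 sp [-0.0544 -0.001   0.0253] r 0.06 deg -65.1 F xyz [-2.48 -4.43 -3.76] tan -4.46 rad 0.67 qd [-0.01, -0.05, 0.01, 0.01, 0.03, 0.04, -0.02]
centre [-0.0019 -0.0038] res mm [-0.04  0.03  0.03  0.   -0.02 -0.01 -0.03  0.    0.   -0.03  0.03  0.03
  0.01 -0.05 -0.03  0.04 -0.01 -0.  ]
0.0 -60.1 -1.8 0.1 0.0
5.2 -37.2 -2.09 -8.2 -0.4
6.2 -15.1 -1.52 -9.0 -2.8
7.2 6.6 -2.18 -15.7 -5.6
8.2 6.8 6.16 8.0 -5.6
9.2 30.0 -1.24 4.0 -3.0
10.2 53.1 -0.31 5.4 -0.7
11.2 75.2 -1.72 3.0 4.9
12.2 97.6 -1.88 1.5 5.0
13.2 120.1 -2.87 -1.0 5.1
14.2 142.5 -4.87 -3.9 5.5
15.2 164.5 -4.69 -10.5 3.2
16.2 -175.0 -5.64 -13.8 3.6
17.2 -155.3 -6.51 -4.2 5.6
18.2 -131.1 -5.78 3.9 4.1
19.2 -106.4 -5.26 0.2 -0.0
20.2 -83.6 -3.6 -0.1 -3.8
21.2 -61.1 -4.49 0.4 -4.4
drag 3.41 amp 2.51 rms 0.56 theta for slug down 124.3
drag 3.37 amp 2.71 rms 0.52 theta for slug down 121.6
-83.4 0 0 0 0 0.006 0.010 255; 0 0 0 0 0.011 0.021 255; 0 0 0 0 0.015 0.032 255; 0 0 0 0 0.019 0.043 255; 0 0 0 0 0.022 0.054 255; 0 0 0 0 0.025 0.066 255; 0 0 0 0 0.027 0.077 255; 0 0 0 0 0.029 0.089 255
   cmd -0.0614 0.00265
-105.9 0 0 0 0 0.0
[... 957 characters left out ...]
55; 0 0 0 0 -0.023 0.001 255; 0 0 0 0 -0.035 0.001 255; 0 0 0 0 -0.047 0.001 255; 0 0 0 0 -0.059 -0.001 255; 0 0 0 0 -0.070 -0.002 255; 0 0 0 0 -0.082 -0.005 255; 0 0 0 0 -0.093 -0.008 255
   cmd 0.0146 -0.06185
-218.4 0 0 0 0 -0.012 -0.003 255; 0 0 0 0 -0.023 -0.007 255; 0 0 0 0 -0.033 -0.012 255; 0 0 0 0 -0.044 -0.017 255; 0 0 0 0 -0.054 -0.023 255; 0 0 0 0 -0.064 -0.029 255; 0 0 0 0 -0.074 -0.036 255; 0 0 0 0 -0.084 -0.043 255
   cmd 0.0356 -0.0511
-240.9 0 0 0 0 -0.009 -0.007 255; 0 0 0 0 -0.017 -0.015 255; 0 0 0 0 -0.026 -0.024 255; 0 0 0 0 -0.033 -0.032 255; 0 0 0 0 -0.041 -0.041 255; 0 0 0 0 -0.048 -0.051 255; 0 0 0 0 -0.054 -0.061 255; 0 0 0 0 -0.060 -0.071 255
   cmd 0.0506 -0.03335
```

The fit gives drag 3.4 N (0.20 N·m, as stated) and amplitude 2.6 N (within 1.9–2.8), with the slug down at θ ≈ 122°. I'll go back the other way to reach it, taking reverse samples on the way.

Call:
play_rows(plan="0 0 0 0 0.006 0.010 255; 0 0 0 0.001 0.011 0.021 255; 0 0 0 0.001 0.015 0.032 255; 0 0 0 0.001 0.019 0.043 255; 0 0 0 0.001 0.022 0.054 255; 0 0 0 0.001 0.025 0.066 255; 0 0 0 0.001 0.027 0.077 255; 0 0 0 0.001 0.029 0.089 255")

```text
time_s: 22.2
position: [0.5346, 0.0658, 0.1405]
tool_rot: [0.528, 0.849, 0.0, 0.0]
wrist_force: [-0.2, 3.8, 2.3]
grip_width: 0.252
grasp_force: 35.0
```

```bash
python3 rec.py
```

```text
22.2 sp [-0.0615 -0.0009  0.0025] r 0.0616 deg -87.7 F xyz [-1.56 -3.49  2.34] tan 2.28 rad 1.65 qd [0.01, 0.04, -0.01, 0.01, -0.02, -0.04, 0.02]
```

Call:
play_rows(plan="0 0 0 0 0.001 0.012 255; 0 0 0 0 0.002 0.023 255; 0 0 0 0 0.001 0.035 255; 0 0 0 0 0.001 0.047 255; 0 0 0 0 0 0.059 255; 0 0 0 0 -0.002 0.070 255; 0 0 0 0 -0.005 0.082 255; 0 0 0 0 -0.008 0.093 255")

```text
time_s: 23.2
position: [0.5326, 0.0649, 0.1172]
tool_rot: [0.528, 0.849, 0.0, 0.0]
wrist_force: [3.4, 3.1, 0.6]
grip_width: 0.249
grasp_force: 35.0
```

```bash
python3 rec.py
```

```text
23.2 sp [-0.0593 -0.001  -0.0208] r 0.0629 deg -109.4 F xyz [-4.43 -1.24  0.57] tan 2.01 rad 3.99 qd [0.01, 0.03, -0.01, 0.03, -0.02, -0.05, 0.02]
```

Call:
play_rows(plan="0 0 0 0 -0.003 0.012 255; 0 0 0 0 -0.007 0.023 255; 0 0 0 0 -0.012 0.033 255; 0 0 0 0 -0.017 0.044 255; 0 0 0 0.001 -0.023 0.054 255; 0 0 0 0.001 -0.029 0.064 255; 0 0 0 0.001 -0.035 0.074 255; 0 0 0 0.001 -0.042 0.084 255")

```text
time_s: 24.2
position: [0.5225, 0.0601, 0.0961]
tool_rot: [0.528, 0.849, -0.0, -0.0]
wrist_force: [2.1, 1.7, 0.7]
grip_width: 0.252
grasp_force: 35.0
```

```bash
python3 rec.py
```

```text
24.2 sp [-0.0481 -0.0012 -0.0419] r 0.0638 deg -131.1 F xyz [-2.63 -0.55  0.68] tan 2.24 rad 1.53 qd [0.02, 0.01, -0.01, 0.04, -0.02, -0.05, 0.02]
```

Call:
play_rows(plan="0 0 0 0 -0.008 0.009 255; 0 0 0 0 -0.016 0.017 255; 0 0 0 0 -0.024 0.026 255; 0 0 0 0 -0.033 0.033 255; 0 0 0 0.001 -0.042 0.041 255; 0 0 0 0.001 -0.052 0.048 255; 0 0 0 0.001 -0.062 0.054 255; 0 0 0 0.001 -0.072 0.060 255")

```text
time_s: 25.2
position: [0.5065, 0.0525, 0.0814]
tool_rot: [0.528, 0.849, -0.0, 0.0]
wrist_force: [-0.6, -0.0, 3.3]
grip_width: 0.25
grasp_force: 35.0
```

```bash
python3 rec.py; python3 fit.py | tail -6
```

```text
25.2 sp [-0.0304 -0.0016 -0.0566] r 0.0643 deg -151.8 F xyz [ 0.57 -0.25  3.35] tan 1.08 rad -3.22 qd [0.01, -0.0, -0.01, 0.05, -0.01, -0.04, 0.02]
22.2 -84.0 2.17 1.8 -3.5
23.2 -106.6 1.81 4.1 -1.2
24.2 -129.6 2.2 1.6 -0.5
25.2 -151.7 1.09 -3.2 -0.2
drag 3.47 amp 2.38 rms 0.55 theta for slug down 123.7
drag 3.46 amp 2.51 rms 0.54 theta for slug down 121.2
```

Call:
play_rows(plan="0 0 0 0 -0.010 0.006 255; 0 0 0 0 -0.021 0.011 255; 0 0 0 0.001 -0.032 0.015 255; 0 0 0 0.001 -0.043 0.019 255; 0 0 0 0.001 -0.054 0.022 255; 0 0 0 0.002 -0.066 0.025 255; 0 0 0 0.002 -0.077 0.027 255; 0 0 0 0.002 -0.089 0.029 255")

```text
time_s: 26.2
position: [0.4872, 0.0433, 0.0745]
tool_rot: [0.528, 0.849, 0.001, 0.001]
wrist_force: [1.2, -1.8, 5.9]
grip_width: 0.253
grasp_force: 35.0
```

```bash
python3 rec.py
```

```text
26.2 sp [-0.0091 -0.0019 -0.0635] r 0.0642 deg -171.9 F xyz [-0.25  2.17  5.9 ] tan 1.08 rad -5.81 qd [0.01, -0.02, -0.0, 0.05, -0.0, -0.03, 0.02]
```

Call:
play_rows(plan="0 0 0 0 -0.012 0.001 255; 0 0 0 0 -0.023 0.001 255; 0 0 0 0.001 -0.035 0.001 255; 0 0 0 0.001 -0.047 0.001 255; 0 0 0 0.001 -0.059 -0.001 255; 0 0 0 0.002 -0.070 -0.002 255; 0 0 0 0.002 -0.082 -0.005 255; 0 0 0 0.002 -0.093 -0.008 255")

```text
time_s: 27.2
position: [0.4661, 0.0332, 0.0763]
tool_rot: [0.528, 0.849, 0.0, 0.001]
wrist_force: [4.3, -2.5, 3.6]
grip_width: 0.252
grasp_force: 35.0
```

```bash
python3 rec.py
```

```text
27.2 sp [ 0.0144 -0.0023 -0.0617] r 0.0633 deg 166.9 F xyz [-2.72  4.11  3.63] tan 1.82 rad -4.15 qd [0.0, -0.04, 0.01, 0.04, 0.01, -0.01, 0.01]
```

Call:
play_rows(plan="0 0 0 0 -0.012 -0.003 255; 0 0 0 0 -0.023 -0.007 255; 0 0 0 0.001 -0.033 -0.012 255; 0 0 0 0.001 -0.044 -0.017 255; 0 0 0 0.001 -0.054 -0.023 255; 0 0 0 0.001 -0.064 -0.029 255; 0 0 0 0.001 -0.074 -0.036 255; 0 0 0 0.001 -0.084 -0.043 255")

```text
time_s: 28.2
position: [0.4473, 0.0242, 0.0869]
tool_rot: [0.528, 0.849, 0.0, 0.001]
wrist_force: [5.4, -1.7, 1.1]
grip_width: 0.254
grasp_force: 35.0
```

```bash
python3 rec.py; python3 fit.py | tail -5
```

```text
28.2 sp [ 0.0352 -0.0027 -0.0511] r 0.062 deg 145.5 F xyz [-4.11  3.94  1.12] tan 2.75 rad -3.26 qd [-0.01, -0.05, 0.02, 0.03, 0.03, 0.01, -0.01]
26.2 -173.2 0.95 -5.8 2.2
27.2 164.3 1.63 -4.2 4.1
28.2 141.9 2.54 -3.4 3.9
drag 3.44 amp 2.42 rms 0.53 theta for slug down 122.5
drag 3.45 amp 2.54 rms 0.5 theta for slug down 120.7
```

Call:
play_rows(plan="0 0 0 0 -0.009 -0.007 255; 0 0 0 0 -0.017 -0.015 255; 0 0 0 0 -0.026 -0.024 255; 0 0 0 0 -0.033 -0.032 255; 0 0 0 0 -0.041 -0.041 255; 0 0 0 0 -0.048 -0.051 255; 0 0 0 0 -0.054 -0.061 255; 0 0 0 0 -0.054 -0.061 255")

```text
time_s: 29.2
position: [0.4349, 0.0183, 0.1021]
tool_rot: [0.528, 0.849, 0.0, 0.001]
wrist_force: [4.4, -3.2, 2.5]
grip_width: 0.252
grasp_force: 35.0
```

Call:
play_rows(plan="0 0 0 0 0 0 255; 0 0 0 0 0 0 255; 0 0 0 0 0 0 255; 0 0 0 0 0 0 255; 0 0 0 0 0 0 255; 0 0 0 0 0 0 255; 0 0 0 0 0 0 255; 0 0 0 0 0 0 255")

```text
time_s: 30.2
position: [0.4349, 0.0183, 0.1021]
tool_rot: [0.528, 0.849, 0.0, 0.001]
wrist_force: [4.0, -2.3, 3.1]
grip_width: 0.255
grasp_force: 35.0
```

```bash
python3 rec.py; python3 fit.py | tail -3; python3 - <<'E'
from cell import arm,eyes
import cv2
cv2.imwrite("pics/end.png",eyes.capture("scene")["pixels"])
E
```

```text
30.2 sp [ 0.049  -0.003  -0.0359] r 0.0607 deg 126.2 F xyz [-2.59  3.82  3.1 ] tan -0.97 rad -3.92 qd [0.0, -0.0, -0.0, 0.0, 0.0, -0.0, -0.0]
30.2 122.3 -1.24 -3.8 3.8
drag 3.25 amp 2.36 rms 1.01 theta for slug down 113.3
drag 3.24 amp 2.5 rms 1.05 theta for slug down 112.0
```

View pics/end.png

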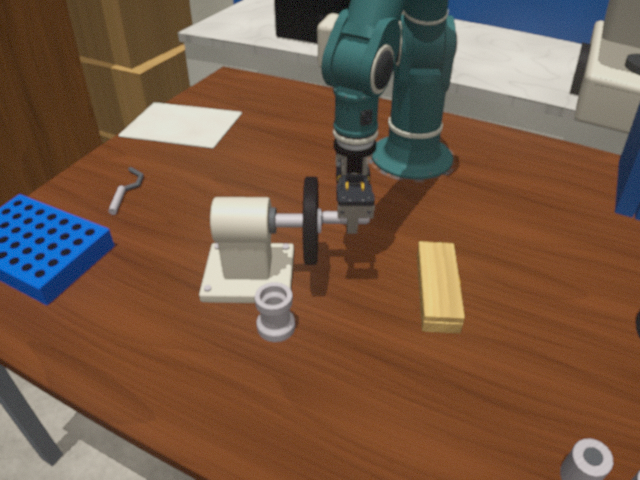

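The picture shows the gripper at (352,205) still holding the handle at (350,216), with the collet (276,312) and the case (441,286) where they were at the start. The ring gauge isn't in this view. The wheel is still at 122°, matching the moving-sample fit of 121–122.5°; the last fit line is off because it includes the at-rest reading.

```bash
python3 -c "
from cell import arm;print(arm.sign_off())"
```

```text
the job is handed in; nothing more can be done
None
```

I turned the wheel once fully round and felt the heavy side; the job is handed in with the handle held still at about 122°, where the heavy side should be straight down to within a few degrees, but the sign-off returned no verdict.

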